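# Charge and start the scrap crusher

## Robot

A 6-joint arm with a two-finger parallel gripper is mounted at the origin on the work surface. World frame = base frame: x ahead of the robot, y to its left, z up, the work surface at z = 0. Lengths are in m, angles in rad, forces in N, time in s.
With the tool pointing down it reaches from about 0.3 to 0.825 m from the base axis. Payload 5.4 kg.
Tool frame: the origin (TCP) lies where the fingers leave the gripper's body, on its centre line; the fingertips stand 88 mm ahead of it and the grasp point (between the pads) lies 69 mm ahead of it; z points along the fingers, y is the line along which they close (so a half turn about z gives the same grasp; the last joint's range is limited). The gripper opens to 92 mm and grips with 3 to 60 N. Pads are 20 mm wide; open, the fingers measure 128 mm over their backs; the gripper's body (75 mm by 189 mm) begins 69 mm behind the grasp point.
Start: joints at [-1.544, 0.158, 1.597, -0, 1.386, -0.21], TCP at [0.135, -0.559, 0.303] pointing down, gripper open.
Joint ranges: [-2.91, 2.91], [-0.94, 2.29], [0.18, 2.7], [-1.29, 4.43], [0.17, 2.64], [-3, 3]. Speed limits (rad/s): [2.57, 2.57, 3.14, 3.14, 3.14, 3.14].

## Interface

Orientations are given as a unit quaternion [w, x, y, z].
In Python, from plant import get_state, read_camera, camera_model, hand_in gives the robot as it stands. The module is installed in compiled form; this text tells all that it offers.
- The arm moves only by the tool jog_arm, never from a script. Its argument "plan" is a list of rows, each an object of numbers: "grip": the finger opening in mm, from 0 to 91.9; "x", "y", "z": the shift along the tool's x, y, z in mm; "roll": the turn about the tool's z in rad. In form: [{"grip": .., "x": .., "y": .., "z": .., "roll": ..}, ...]. A call has 1 to 12 rows; each row is the pose to reach, as a shift and turn from the pose commanded when the call began, along the tool's axes at that moment; what a row does not reach only later rows make up. A row lasts 1/10 s, in which the tool goes at most 50 mm and 8.59 degrees, less where a joint would pass 70% of its speed; a pose out of reach is approached as far as the arm can. A call with a gripper value outside its range is refused whole. The fingers move at their own pace and stop on an object; "force" is the grip in N (left out, the last holds). Time passes only in rows, so rows that repeat a pose let the fingers close. It gives the time, the measured TCP pose, the force, the opening and the grip force at its end, in the units of the state.
- get_state(): the state, without advancing time (a new reading comes with each control period).
- read_camera(name): name is "scene" or "top"; returns (picture, depth): 420x560x3 uint8, blue, green, red; 420x560 float32, m along the optical axis (not along the pixel's ray), 0 where there is no reading.
- camera_model(name): a dict with "intrinsics" (3x3 intrinsics, pixels), "origin" and "orientation" of the camera in the world. Camera axes: x right, y down, z forward; pixel columns grow to the right and rows downward; lengths in m; the calibration is good to about 2 mm. A picture is of the moment at which its call begins. camera_model takes no time and is no camera call.
- hand_in(): hands the job in; it is judged then, once.
The state is a dict: "time": time; "q": joint angles; "dq": joint speeds; "joint_torque": joint torques, N m; "position": TCP position; "ee_rot": TCP orientation; "contact_force": force on the tool from outside, world axes, zero at the start; "moment": the same for the moment, N m; "finger_gap": finger opening in m; "finger_force": force on a finger pad.
Only numpy, scipy, OpenCV 4.12 (cv2) and the standard library are available. Lean on these libraries where they do the work, as an engineer would, in place of code of your own. Each camera call takes 0.05 s, during which the arm holds its last target. There are 200 camera calls.

## Task

Take the feed pan by its cross grip, tip all five terracotta shards into the crusher's hopper and stand the empty pan upright on the bench again. Then start the crusher from the sloping console: press the round key, then the narrow bar key, then the square key, one at a time, each gently until it is fully home, held there a moment (about half a second) and let up again, without pushing hard against its stop (the keys break at 30 N). Do not press the plus-shaped key, and leave the bowl, cup and brush where they are.

Things in the scene. Friction and masses are not known exactly. Their poses are not given: they have to be found in the camera images.
- crusher: bench crusher for fired scrap: blue housing 150 x 150 x 60 mm with a square sheet-steel hopper on top, and a grey motor on its +y side (reaching 175 mm from the centre, 100 mm by the hopper, top at 115 mm height). Fixed. Origin: under the hopper's centre, on the bench.
- hopper_mouth (a point): centre of the hopper's mouth, in the plane of its rim, 140 mm above the bench. The mouth is 200 x 200 mm along the crusher's x and y; the walls slope in to a floor of about 105 x 105 mm, 80 mm below the rim. z up.
- pan: loose aluminium feed pan, 0.3 kg, 170 mm (its x) by 110 mm (its y), floor 3 mm thick, walls 35 mm high and 3 mm thick at the back (+x) and both sides, NO wall at the front (-x), from which it pours. A wooden cross grip spans its middle. Origin: centre of its underside. z up.
- pan_grip (a point): centre of the pan's cross grip, 78 mm above the pan's underside: a flat wooden bar 14 mm thick (pan x), 22 mm high, 103 mm clear between the straps (pan y). Axes as the pan's.
- pan_lip (a point): middle of the pan's open front edge, at its underside, 85 mm from the pan's origin towards its -x.
- console: fixed sloping control console, 225 mm wide (y), grey panel 120 mm long up the slope, on a blue foot. The panel leans back 0.4 rad: it faces up and to the console's -x, turned to the pan; its centre is 85 mm above the bench, its edges at 62 and 108 mm. Four white keys in one row across it, 46 mm apart, order differs every time. Origin: on the bench below the panel's centre.
- shard0: loose chunky lump of fired terracotta, about 32 mm across and 18 to 24 mm high, 22 g, lying in the pan. Origin: centre of its underside.
- shard1: loose chunky lump of fired terracotta, about 32 mm across and 18 to 24 mm high, 22 g, lying in the pan. Origin: centre of its underside.
- shard2: loose chunky lump of fired terracotta, about 32 mm across and 18 to 24 mm high, 22 g, lying in the pan. Origin: centre of its underside.
- shard3: loose chunky lump of fired terracotta, about 32 mm across and 18 to 24 mm high, 22 g, lying in the pan. Origin: centre of its underside.
- shard4: loose chunky lump of fired terracotta, about 32 mm across and 18 to 24 mm high, 22 g, lying in the pan. Origin: centre of its underside.
- seat_round: fixed black bezel (42 x 40 x 3 mm) of the round key: round cap, 28 mm diameter. Origin: on the panel face under the key; z out along the key's axis, x up the slope, y along the row. At rest the cap's top is 12 to 17 mm out from the panel face: worn, it differs each time and must be felt. Travel 8 mm; 1.5 N starts it, 5 N fully down, then a hard stop.
- key_round (a joint): how far the round key is pressed, m: 0 up, 0.008 fully home. It springs back.
- seat_bar: fixed black bezel (42 x 40 x 3 mm) of the bar key: narrow bar cap, 34 mm (along x) by 12 mm. Origin: on the panel face under the key; z out along the key's axis, x up the slope, y along the row. At rest the cap's top is 12 to 17 mm out from the panel face: worn, it differs each time and must be felt. Travel 8 mm; 1.5 N starts it, 5 N fully down, then a hard stop.
- key_bar (a joint): how far the bar key is pressed, m: 0 up, 0.008 fully home. It springs back.
- seat_square: fixed black bezel (42 x 40 x 3 mm) of the square key: square cap, 26 by 26 mm. Origin: on the panel face under the key; z out along the key's axis, x up the slope, y along the row. At rest the cap's top is 12 to 17 mm out from the panel face: worn, it differs each time and must be felt. Travel 8 mm; 1.5 N starts it, 5 N fully down, then a hard stop.
- key_square (a joint): how far the square key is pressed, m: 0 up, 0.008 fully home. It springs back.
- seat_cross: fixed black bezel (42 x 40 x 3 mm) of the cross key: plus-shaped cap, two 32 by 10 mm arms. Origin: on the panel face under the key; z out along the key's axis, x up the slope, y along the row. At rest the cap's top is 12 to 17 mm out from the panel face: worn, it differs each time and must be felt. Travel 8 mm; 1.5 N starts it, 5 N fully down, then a hard stop.
- key_cross (a joint): how far the cross key is pressed, m: 0 up, 0.008 fully home. It springs back.
- bowl: bystander: loose terracotta bowl, 110 mm across, 50 mm high. Origin: centre of its underside.
- cup: bystander: loose white cup, 72 mm across, 85 mm high. Origin: centre of its underside.
- brush: bystander: loose brush lying on the bench, about 0.2 m long. Origin: centre of its underside.
Things that resemble listed ones, but are neither listed nor needed, are in the scene too. Leave any blue or green look-alike of the shard3 alone. Leave any turquoise look-alike of the shard4 alone.

How it is judged:
On the way, in this order (a step that is already met when the one before it is completed fails the run):
1. all five shards lie in the hopper, below its rim (x of shard0 in the frame of hopper_mouth between -0.1 and 0.1 m and y of shard0 in the frame of hopper_mouth between -0.1 and 0.1 m and z of shard0 in the frame of hopper_mouth between -0.09 and -0.005 m and x of shard1 in the frame of hopper_mouth between -0.1 and 0.1 m and y of shard1 in the frame of hopper_mouth between -0.1 and 0.1 m and z of shard1 in the frame of hopper_mouth between -0.09 and -0.005 m and x of shard2 in the frame of hopper_mouth between -0.1 and 0.1 m and y of shard2 in the frame of hopper_mouth between -0.1 and 0.1 m and z of shard2 in the frame of hopper_mouth between -0.09 and -0.005 m and x of shard3 in the frame of hopper_mouth between -0.1 and 0.1 m and y of shard3 in the frame of hopper_mouth between -0.1 and 0.1 m and z of shard3 in the frame of hopper_mouth between -0.09 and -0.005 m and x of shard4 in the frame of hopper_mouth between -0.1 and 0.1 m and y of shard4 in the frame of hopper_mouth between -0.1 and 0.1 m and z of shard4 in the frame of hopper_mouth between -0.09 and -0.005 m), for 0.2 s.
2. the emptied pan stands upright on the bench (all of step 1 and angle between pan's own z axis and vertical below 0.1 rad and height (world z) of pan below 0.006 m and linear speed of pan below 0.03 m/s), for 0.2 s.
3. the round key is pressed home (6 of its 8 mm or more), the other keys up (under 3 mm) (value of joint key_round above 0.006 m and value of joint each of key_bar, key_square, key_cross below 0.003 m), for 0.2 s.
4. the bar key is pressed home (6 of its 8 mm or more), the other keys up (under 3 mm) (value of joint key_bar above 0.006 m and value of joint each of key_round, key_square, key_cross below 0.003 m), for 0.2 s.
5. the square key is pressed home (6 of its 8 mm or more), the other keys up (under 3 mm) (value of joint key_square above 0.006 m and value of joint each of key_round, key_bar, key_cross below 0.003 m), for 0.2 s.
At the end, for the whole second after the job is handed in: All five shards lie at rest in the hopper (within 100 mm of its centre along each side, at least 5 mm below the rim); the pan stands upright on the bench (tilt under 0.1 rad, underside under 6 mm up), at rest; all four keys are up again (under 2 mm) (all of step 2 and value of joint each of key_round, key_bar, key_square, key_cross below 0.002 m and linear speed of each of shard0, shard1, shard2, shard3, shard4 below 0.03 m/s); the robot touches nothing.
It fails at once if the plus-shaped key is pressed (over 4 mm) (value of joint key_cross above 0.004 m).
It fails at once if a key is pushed with more than 30 N (contact force between any of seat_round, seat_bar, seat_square, seat_cross and anything else above 30 N).
It fails at once if the bowl, cup or brush is moved by more than 30 mm (distance of any of bowl, cup, brush from where it was at the start of the episode above 0.03 m).
It also fails if it takes over 72 s, if anything falls off the work surface, if the arm or the gripper's body presses on something with over 40 N, if the wrist force passes 120 N, or if a joint passes its speed limit or range.

## Working session

There is one attempt and no reset: what is moved stays moved. The work goes in short steps, Python scripts to look and compute and a tool call to move; the robot and the scene stay as the last step left them, time stands still between calls to the robot, and variables do not carry over. Pictures are saved under pics/ and viewed, at most 10 in all, crops included, and the job is handed in when it is done.

Besides the shell and the picture viewer there is one more tool, called after ">>>" by a JSON object that holds its "api" and its "payload", one argument or row to a line. jog_arm: Moves the arm, as the interface text tells. Its arguments: {"type":"object","properties":{"plan":{"type":"array","items":{"type":"object","properties":{"grip":{"type":"number"},"x":{"type":"number"},"y":{"type":"number"},"z":{"type":"number"},"roll":{"type":"number"}}}},"force":{"type":"number"}},"required":["plan"]}

```bash
mkdir -p pics; cat > h.py <<'E'
import numpy as np, cv2
from plant import *
from scipy.spatial.transform import Rotation as R
def cam(n):
    m=camera_model(n); q=m["orientation"]; return np.array(m["intrinsics"]),np.array(m["origin"]),R.from_quat([q[1],q[2],q[3],q[0]]).as_matrix()
def cloud(n,d):
    K,o,M=cam(n); v,u=np.mgrid[:d.shape[0],:d.shape[1]]
    p=np.stack([(u-K[0,2])/K[0,0]*d,(v-K[1,2])/K[1,1]*d,d],-1)
    return p@M.T+o
E
python3 - <<'E'
from h import *
s=get_state(); print(s)
for n in("scene","top"):
    i,d=read_camera(n); cv2.imwrite(f"pics/{n}0.png",i); np.save(n+"0.npy",d); np.save(n+"0c.npy",cloud(n,d)); print(n,cam(n))
E
```

```text
{'time': 0.0, 'q': array([-1.54415484e+00,  1.59077987e-01,  1.59821559e+00, -1.51510257e-05,
        1.38618844e+00, -2.10097785e-01]), 'dq': array([-0.00025707, -0.00015545, -0.00122517,  0.000353  , -0.0013793 ,
        0.00033698]), 'joint_torque': array([ 3.30252715e-04, -3.85564935e+01, -3.22107875e+01,  7.01703806e-02,
        3.76438920e-02, -1.38982991e-04]), 'position': array([ 0.13482182, -0.55849827,  0.30171084]), 'ee_rot': array([-9.41390012e-04,  9.93001883e-01,  1.18094745e-01,  7.91180620e-05]), 'contact_force': array([0.06154984, 0.42808082, 0.24827669]), 'moment': array([ 0.01411904, -0.04559002,  0.02847128]), 'finger_force': 0.0, 'finger_gap': 0.09205729320718274}
scene (array([[489.96081132,   0.        , 280.99426463],
       [  0.        , 489.96081132, 208.39707435],
       [  0.        ,   0.        ,   1.        ]]), array([ 1.04604373, -0.62156034,  0.75862533]), array([[ 0.80634661,  0.37500679, -0.45735659],
       [ 0.59139258, -0.52134762,  0.6151841 ],
       [-0.00774355, -0.7665289 , -0.64216312]]))
top (array([[382.35484519,   0.        , 275.88801118],
       [  0.        , 382.35484519, 209.57360243],
       [  0.        ,   0.        ,   1.        ]]), array([0.51082461, 0.00380068, 0.88122017]), array([[-0.00578964, -0.9962439 ,  0.08639778],
       [-0.99989306,  0.00692776,  0.01287899],
       [-0.01342916, -0.08631398, -0.99617747]]))
```

View pics/top0.png

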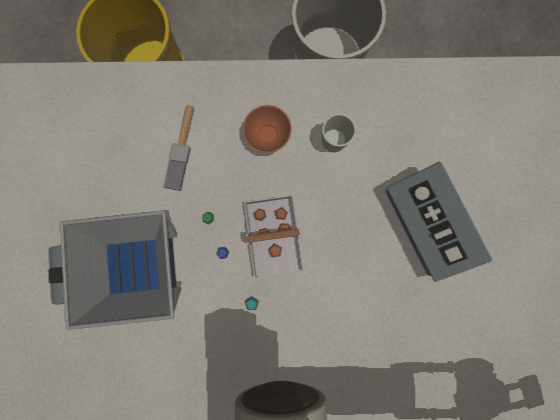

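View pics/scene0.png

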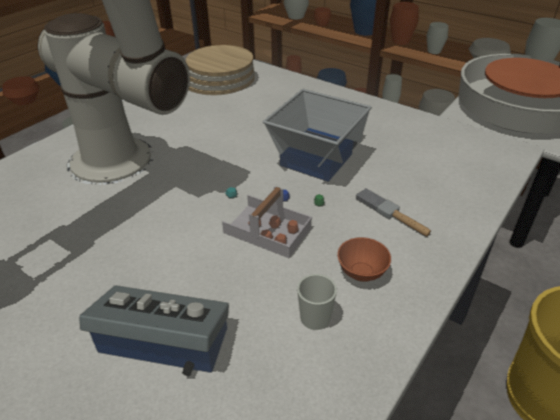

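```bash
python3 - <<'E'
from h import *
i=cv2.imread("pics/top0.png"); c=np.load("top0c.npy")
a=cv2.resize(i[185:285,235:310],None,fx=5,fy=5,interpolation=cv2.INTER_CUBIC)
b=cv2.resize(i[155:285,385:495],None,fx=3.8,fy=3.8,interpolation=cv2.INTER_CUBIC)
h=500; im=np.zeros((h,800,3),np.uint8); im[:500,:375]=a; im[:494,380:380+b.shape[1]]=b[:494]
cv2.imwrite("pics/crop.png",im)
def rect(m,n):
    p=c[m]; r=cv2.minAreaRect((p[:,:2]*1000).astype(np.float32)); print(n,len(p),r,"corners",cv2.boxPoints(r).round(0).tolist(),"z",np.percentile(p[:,2],[5,50,95]).round(4))
v,u=np.mgrid[:420,:560]
box=lambda u0,u1,v0,v1:(u>u0)&(u<u1)&(v>v0)&(v<v1)
z=c[...,2]
rect(box(235,310,190,285)&(z>.08),"bar")
rect(box(235,310,190,285)&(z>.02),"panwalls")
rect(box(235,310,190,285)&(z>.03)&(z<.04),"panrim")
rect(box(40,190,200,340)&(z>.13)&(z<.15),"hopper rim")
rect(box(380,500,155,290)&(z>.055),"console")
rect(box(160,200,100,195)&(z>.008),"brush");rect(box(235,300,100,160)&(z>.04),"bowl");rect(box(315,360,110,160)&(z>.07),"cup")
m=box(395,480,170,270)&(z>.05); p=c[m]
A=np.c_[p[:,:2],np.ones(len(p))]
w=np.ones(len(p),bool)
for _ in range(8):
    k=np.linalg.lstsq(A[w],p[w,2],rcond=None)[0]; r=p[:,2]-A@k; w=np.abs(r-np.median(r))<.004
print("plane",k,np.hypot(*k[:2]),np.tan(.4),w.sum(),r[w].std())
for uu,vv in((422,193),(432,213),(442,233),(454,253)): print(c[vv,uu].round(4), )
E
```

```text
bar 397 ((522.498046875, 21.172740936279297), (27.662784576416016, 110.5826416015625), 7.46463680267334) corners [[502.0, 74.0], [516.0, -35.0], [543.0, -32.0], [529.0, 78.0]] z [0.0865 0.0891 0.0933]
panwalls 1045 ((527.2540893554688, 21.863868713378906), (168.8612518310547, 110.67168426513672), 7.7915520668029785) corners [[436.0, 65.0], [451.0, -44.0], [618.0, -22.0], [603.0, 88.0]] z [0.0212 0.0358 0.0909]
panrim 284 ((527.1466064453125, 21.824604034423828), (168.92626953125, 110.14542388916016), 7.637065887451172) corners [[436.0, 65.0], [451.0, -44.0], [618.0, -22.0], [604.0, 88.0]] z [0.0313 0.0354 0.0378]
hopper rim 2869 ((462.44036865234375, 322.6776123046875), (207.86993408203125, 208.61004638671875), 5.65920352935791) corners [[349.0, 416.0], [369.0, 209.0], [576.0, 229.0], [556.0, 437.0]] z [0.131  0.1431 0.1467]
console 6768 ((496.88751220703125, -205.31834411621094), (225.9375, 365.84423828125), 25.402450561523438) corners [[316.0, -89.0], [473.0, -419.0], [677.0, -322.0], [520.0, 8.0]] z [0.0649 0.0922 0.1071]
brush 1178 ((631.7778930664062, 174.53689575195312), (388.8291015625, 154.70655822753906), 32.98888397216797) corners [[427.0, 134.0], [511.0, 4.0], [837.0, 216.0], [753.0, 345.0]] z [0.0128 0.0185 0.0222]
bowl 485 ((672.36279296875, 2.838226318359375), (304.55181884765625, 107.84332275390625), 19.15794563293457) corners [[511.0, 4.0], [546.0, -98.0], [834.0, 2.0], [799.0, 104.0]] z [0.0412 0.0491 0.0529]
cup 331 ((640.90283203125, -80.39193725585938), (70.44913482666016, 301.781494140625), 70.2272720336914) corners [[487.0, -62.0], [771.0, -165.0], [795.0, -98.0], [511.0, 4.0]] z [0.0717 0.0844 0.0885]
plane [-0.00528503  0.11991877  0.13448152] 0.12003517216473113 0.4227932187381618 968 0.002190160990844087
[ 0.6105 -0.2854  0.1005]
[ 0.5695 -0.3053  0.0974]
[ 0.5285 -0.3219  0.1022]
[ 0.488  -0.3463  0.0974]
```

View pics/crop.png

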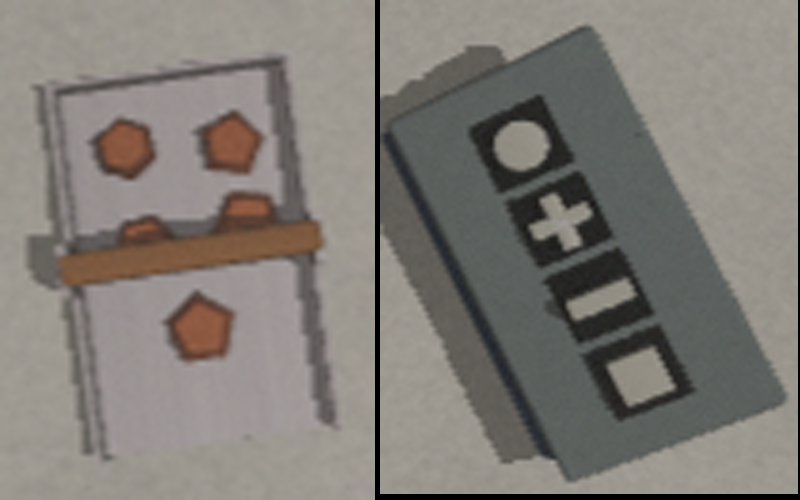

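>>> {"api": "jog_arm", "payload": {
  "plan": [
    {"grip": 50, "x": 514, "y": -472, "z": 50, "roll": -1.469},
    {"grip": 50, "x": 514, "y": -472, "z": 50, "roll": -1.469},
    {"grip": 50, "x": 514, "y": -472, "z": 50, "roll": -1.469},
    {"grip": 50, "x": 514, "y": -472, "z": 50, "roll": -1.469},
    {"grip": 50, "x": 514, "y": -472, "z": 50, "roll": -1.469},
    {"grip": 50, "x": 514, "y": -472, "z": 50, "roll": -1.469},
    {"grip": 50, "x": 514, "y": -472, "z": 50, "roll": -1.469},
    {"grip": 50, "x": 514, "y": -472, "z": 50, "roll": -1.469},
    {"grip": 50, "x": 514, "y": -472, "z": 50, "roll": -1.469},
    {"grip": 50, "x": 514, "y": -472, "z": 50, "roll": -1.469},
    {"grip": 50, "x": 514, "y": -472, "z": 50, "roll": -1.469},
    {"grip": 50, "x": 514, "y": -472, "z": 50, "roll": -1.469}
  ]
}}

```text
time: 1.3
position: [0.469, -0.0599, 0.2595]
ee_rot: [0.0, 0.658, 0.753, -0.0]
contact_force: [0.7, -0.5, 0.5]
finger_gap: 0.0501
finger_force: 0.0
```

```bash
cat >> h.py <<'E'
def go(x,y,z,psi=None):
    "tool-axis shift (mm) and roll to reach world TCP x,y,z, yaw psi of tool x"
    s=get_state(); q=s["ee_rot"]; M=R.from_quat([q[1],q[2],q[3],q[0]]).as_matrix(); p=s["position"]
    d=M.T@(np.array([x,y,z])-p)*1000; yaw=np.arctan2(M[1,0],M[0,0])
    r=0 if psi is None else -((psi-yaw+np.pi)%(2*np.pi)-np.pi)
    print("t%.2f"%s["time"],"pos",p.round(4),"yaw %.4f"%yaw,"tilt %.4f"%np.arccos(-M[2,2]),"F",s["contact_force"].round(2),"gap %.4f f %.1f"%(s["finger_gap"],s["finger_force"]),"q",s["q"].round(2))
    print("shift",d.round(1),"roll %.4f"%r)
E
python3 -c "
from h import *
go(.524,.0215,.147,.135+np.pi/2)"
```

```text
t1.30 pos [ 0.469  -0.0599  0.2595] yaw 1.7061 tilt 0.0001 F [ 0.65 -0.51  0.48] gap 0.0501 f 0.0 q [-0.38 -0.07  1.92 -0.    1.29 -0.52]
shift [ 73.3  65.5 112.5] roll 0.0003
```

>>> {"api": "jog_arm", "payload": {
  "plan": [
    {"grip": 50, "x": 40, "y": 38, "z": 0, "roll": 0},
    {"grip": 50, "x": 65, "y": 58, "z": 0, "roll": 0},
    {"grip": 50, "x": 65, "y": 58, "z": 0, "roll": 0},
    {"grip": 50, "x": 65, "y": 58, "z": 0, "roll": 0}
  ]
}}

```text
time: 1.7
position: [0.5169, 0.0107, 0.2593]
ee_rot: [-0.0, 0.657, 0.754, -0.001]
contact_force: [0.5, 0.0, -0.3]
finger_gap: 0.0496
finger_force: 0.0
```

```bash
python3 -c "
from h import *
go(.524,.0215,.147,.135+np.pi/2)"
```

```text
t1.70 pos [0.5169 0.0107 0.2593] yaw 1.7077 tilt 0.0014 F [ 0.54  0.02 -0.35] gap 0.0496 f 0.0 q [-0.21  0.05  1.81 -0.    1.29 -0.35]
shift [  9.7   8.7 112.2] roll 0.0019
```

>>> {"api": "jog_arm", "payload": {
  "plan": [
    {"grip": 50, "x": 9, "y": 8, "z": 40, "roll": 0},
    {"grip": 50, "x": 9, "y": 8, "z": 80, "roll": 0},
    {"grip": 50, "x": 9, "y": 8, "z": 112, "roll": 0},
    {"grip": 50, "x": 9, "y": 8, "z": 112, "roll": 0},
    {"grip": 50, "x": 9, "y": 8, "z": 112, "roll": 0},
    {"grip": 5, "x": 9, "y": 8, "z": 112, "roll": 0},
    {"grip": 5, "x": 9, "y": 8, "z": 112, "roll": 0},
    {"grip": 5, "x": 9, "y": 8, "z": 112, "roll": 0},
    {"grip": 5, "x": 9, "y": 8, "z": 112, "roll": 0},
    {"grip": 5, "x": 9, "y": 8, "z": 112, "roll": 0}
  ],
  "force": 25
}}

```text
time: 2.7
position: [0.5246, 0.0201, 0.1486]
ee_rot: [0.001, 0.658, 0.753, 0.001]
contact_force: [1.2, -0.4, 0.7]
finger_gap: 0.0142
finger_force: 25.0
```

```bash
python3 -c "
from h import *
go(.524,.0215,.147,.135+np.pi/2)"
```

```text
t2.70 pos [0.5246 0.0201 0.1486] yaw 1.7058 tilt 0.0022 F [ 1.25 -0.43  0.66] gap 0.0142 f 25.0 q [-0.19  0.21  1.87  0.    1.06 -0.33]
shift [ 1.4 -0.4  1.6] roll -0.0000
```

>>> {"api": "jog_arm", "payload": {
  "plan": [
    {"grip": 5, "z": -5},
    {"grip": 5, "z": -20},
    {"grip": 5, "z": -50},
    {"grip": 5, "z": -80},
    {"grip": 5, "z": -110},
    {"grip": 5, "z": -140},
    {"grip": 5, "z": -165},
    {"grip": 5, "z": -180},
    {"grip": 5, "z": -185},
    {"grip": 5, "z": -185}
  ],
  "force": 40
}}

```text
$.plan[0]: bad value
```

>>> {"api": "jog_arm", "payload": {
  "plan": [
    {"x": 10, "y": 1, "roll": 0.002},
    {"x": 35, "y": 4, "roll": 0.004},
    {"x": 70, "y": 8, "roll": 0.008},
    {"x": 110, "y": 13, "roll": 0.012},
    {"x": 150, "y": 18, "roll": 0.018},
    {"x": 190, "y": 23, "roll": 0.024},
    {"x": 230, "y": 28, "roll": 0.03},
    {"x": 265, "y": 33, "roll": 0.035},
    {"x": 290, "y": 37, "roll": 0.039},
    {"x": 303, "y": 39, "roll": 0.039},
    {"x": 306, "y": 39, "roll": 0.039},
    {"x": 306, "y": 39, "roll": 0.039}
  ]
}}

```text
$.plan[0]: bad value
```

```bash
python3 - <<'E'
from h import *
go(.5217,.3285,.297,.0963+np.pi/2)
a,d=read_camera("top"); b,_=read_camera("scene")
im=np.hstack([cv2.resize(a[170:370,40:230],(400,421)),cv2.resize(b[60:260,210:400],(400,421))])
cv2.imwrite("pics/over.png",im)
E
```

```text
t2.70 pos [0.5246 0.0201 0.1486] yaw 1.7058 tilt 0.0022 F [ 1.25 -0.43  0.66] gap 0.0142 f 25.0 q [-0.19  0.21  1.87  0.    1.06 -0.33]
shift [ 305.9   39.  -148.5] roll 0.0387
```

View pics/over.png

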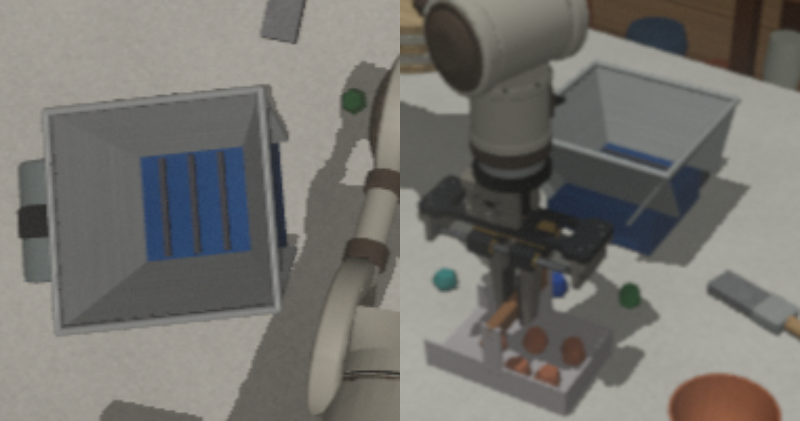

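The moves were refused because every row needs all its fields. The picture shows the bar gripped at about (510,300) on the right half, with the pan still on the bench and the hopper empty.

>>> {"api": "jog_arm", "payload": {
  "plan": [
    {"grip": 5, "x": 0, "y": 0, "z": -5, "roll": 0},
    {"grip": 5, "x": 0, "y": 0, "z": -20, "roll": 0},
    {"grip": 5, "x": 0, "y": 0, "z": -50, "roll": 0},
    {"grip": 5, "x": 0, "y": 0, "z": -80, "roll": 0},
    {"grip": 5, "x": 0, "y": 0, "z": -110, "roll": 0},
    {"grip": 5, "x": 0, "y": 0, "z": -140, "roll": 0},
    {"grip": 5, "x": 0, "y": 0, "z": -165, "roll": 0},
    {"grip": 5, "x": 0, "y": 0, "z": -180, "roll": 0},
    {"grip": 5, "x": 0, "y": 0, "z": -185, "roll": 0},
    {"grip": 5, "x": 0, "y": 0, "z": -185, "roll": 0}
  ],
  "force": 40
}}

```text
time: 3.8
position: [0.5236, 0.0202, 0.3322]
ee_rot: [-0.0, 0.658, 0.753, -0.0]
contact_force: [-0.2, -0.7, -4.6]
finger_gap: 0.0138
finger_force: 40.0
```

>>> {"api": "jog_arm", "payload": {
  "plan": [
    {"grip": 5, "x": 10, "y": 1, "z": 0, "roll": 0.002},
    {"grip": 5, "x": 35, "y": 4, "z": 0, "roll": 0.004},
    {"grip": 5, "x": 70, "y": 8, "z": 0, "roll": 0.008},
    {"grip": 5, "x": 110, "y": 13, "z": 0, "roll": 0.012},
    {"grip": 5, "x": 150, "y": 18, "z": 0, "roll": 0.018},
    {"grip": 5, "x": 190, "y": 23, "z": 0, "roll": 0.024},
    {"grip": 5, "x": 230, "y": 28, "z": 0, "roll": 0.03},
    {"grip": 5, "x": 265, "y": 33, "z": 0, "roll": 0.035},
    {"grip": 5, "x": 290, "y": 37, "z": 0, "roll": 0.039},
    {"grip": 5, "x": 303, "y": 39, "z": 0, "roll": 0.039},
    {"grip": 5, "x": 306, "y": 39, "z": 0, "roll": 0.039},
    {"grip": 5, "x": 306, "y": 39, "z": 0, "roll": 0.039}
  ]
}}

```text
time: 5.0
position: [0.521, 0.3283, 0.3319]
ee_rot: [-0.0, 0.672, 0.74, -0.001]
contact_force: [0.3, -0.0, -5.9]
finger_gap: 0.0137
finger_force: 40.0
```

```bash
python3 - <<'E'
from h import *
go(.5217,.3285,.297,.0963+np.pi/2)
a,d=read_camera("top"); b,_=read_camera("scene")
im=np.hstack([cv2.resize(a[170:370,40:230],(400,421)),cv2.resize(b[60:260,210:400],(400,421))])
cv2.imwrite("pics/over2.png",im)
E
```

```text
t5.00 pos [0.521  0.3283 0.3319] yaw 1.6670 tilt 0.0019 F [ 0.29 -0.05 -5.88] gap 0.0137 f 40.0 q [ 0.37  0.25  1.44 -0.    1.46  0.27]
shift [ 0.2  0.8 34.9] roll -0.0001
```

View pics/over2.png

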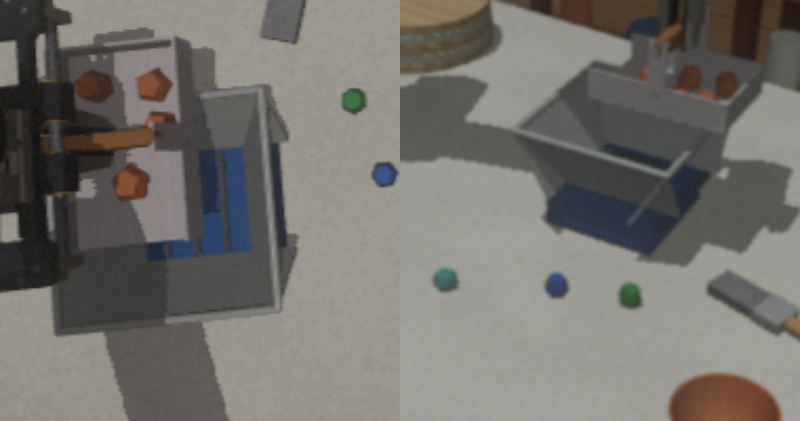

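Pan is level over the far rim (left half: bar at y≈138, all shards aboard). Now I'll tip it by pressing its rear underside onto the rim, with the bar turning in a light grip.

>>> {"api": "jog_arm", "payload": {
  "plan": [
    {"grip": 5, "x": 0, "y": 0, "z": 20, "roll": 0},
    {"grip": 5, "x": 0, "y": 0, "z": 38, "roll": 0},
    {"grip": 5, "x": 0, "y": 0, "z": 43, "roll": 0},
    {"grip": 5, "x": 0, "y": -4, "z": 46, "roll": 0},
    {"grip": 5, "x": 0, "y": -8, "z": 50, "roll": 0},
    {"grip": 5, "x": 0, "y": -14, "z": 55, "roll": 0},
    {"grip": 5, "x": 0, "y": -14, "z": 55, "roll": 0}
  ],
  "force": 20
}}

```text
time: 5.8
position: [0.5089, 0.3263, 0.2821]
ee_rot: [0.002, 0.673, 0.74, 0.002]
contact_force: [-2.4, -3.8, 9.3]
finger_gap: 0.0158
finger_force: 20.0
```

```bash
python3 - <<'E'
from h import *
go(.5217,.3285,.297,.0963+np.pi/2)
b,_=read_camera("scene")
cv2.imwrite("pics/tip1.png",cv2.resize(b[40:220,230:420],(633,600)))
E
```

```text
t5.80 pos [0.5089 0.3263 0.2821] yaw 1.6656 tilt 0.0064 F [-2.36 -3.76  9.34] gap 0.0158 f 20.0 q [ 0.37  0.25  1.54 -0.    1.35  0.28]
shift [  1.   13.1 -14.8] roll -0.0015
```

View pics/tip1.png

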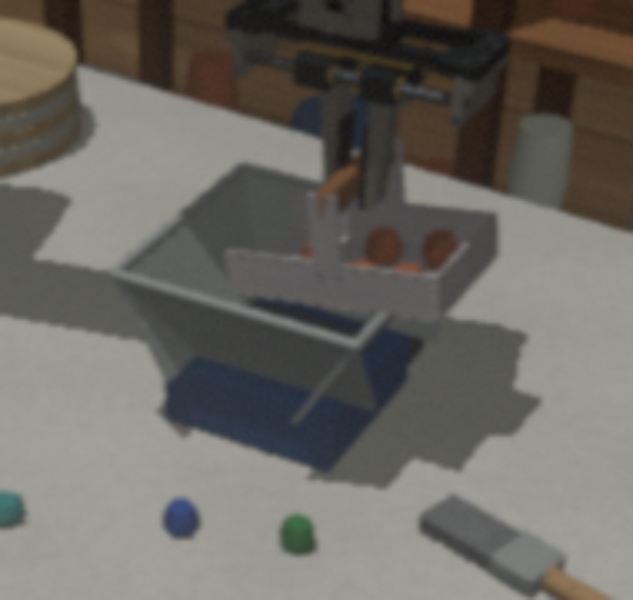

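Pan starts to tip (rear resting on rim near (440,310)), but leverage is small, so I move further inside before lowering.

>>> {"api": "jog_arm", "payload": {
  "plan": [
    {"grip": 5, "x": 0, "y": -10, "z": 0, "roll": 0},
    {"grip": 5, "x": 0, "y": -22, "z": 0, "roll": 0},
    {"grip": 5, "x": 0, "y": -25, "z": 5, "roll": 0},
    {"grip": 5, "x": 0, "y": -27, "z": 10, "roll": 0},
    {"grip": 5, "x": 0, "y": -29, "z": 15, "roll": 0},
    {"grip": 5, "x": 0, "y": -31, "z": 20, "roll": 0},
    {"grip": 5, "x": 0, "y": -32, "z": 25, "roll": 0},
    {"grip": 5, "x": 0, "y": -32, "z": 25, "roll": 0}
  ],
  "force": 12
}}

```text
time: 6.65
position: [0.4723, 0.3238, 0.2515]
ee_rot: [-0.003, 0.672, 0.74, -0.004]
contact_force: [-11.5, -1.2, 4.4]
finger_gap: 0.0209
finger_force: 12.0
```

```bash
python3 - <<'E'
from h import *
go(.5217,.3285,.297,.0963+np.pi/2)
b,_=read_camera("scene")
cv2.imwrite("pics/tip2.png",cv2.resize(b[40:220,230:420],(633,600)))
E
```

```text
t6.65 pos [0.4723 0.3238 0.2515] yaw 1.6670 tilt 0.0094 F [-11.54  -1.22   4.36] gap 0.0209 f 12.0 q [0.39 0.2  1.65 0.   1.3  0.29]
shift [ -0.1  49.2 -45.9] roll -0.0001
```

View pics/tip2.png

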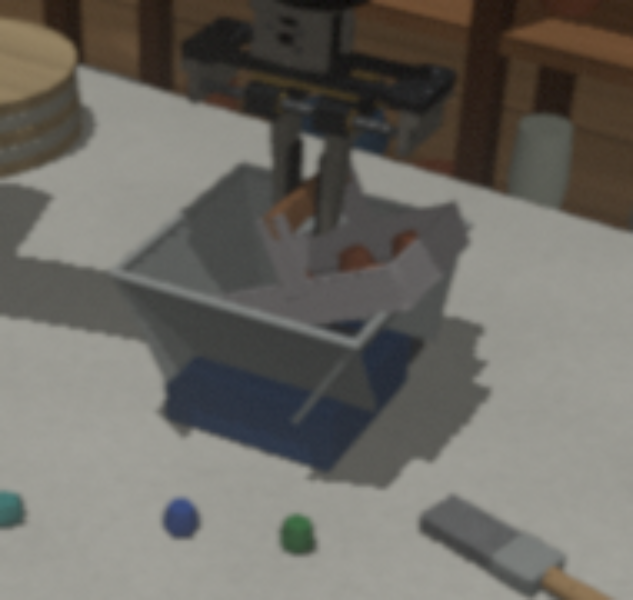

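Works: the pan is now tipped about 25° (finger gap 20.9 mm), front inside the hopper. Drawing it outward at this height steepens it.

>>> {"api": "jog_arm", "payload": {
  "plan": [
    {"grip": 5, "x": 0, "y": 4, "z": 0, "roll": 0},
    {"grip": 5, "x": 0, "y": 8, "z": 0, "roll": 0},
    {"grip": 5, "x": 0, "y": 12, "z": 1, "roll": 0},
    {"grip": 5, "x": 0, "y": 16, "z": 2, "roll": 0},
    {"grip": 5, "x": 0, "y": 20, "z": 3, "roll": 0},
    {"grip": 5, "x": 0, "y": 22, "z": 4, "roll": 0},
    {"grip": 5, "x": 0, "y": 22, "z": 4, "roll": 0},
    {"grip": 5, "x": 0, "y": 22, "z": 4, "roll": 0}
  ],
  "force": 12
}}

```text
time: 7.5
position: [0.4911, 0.326, 0.2471]
ee_rot: [-0.006, 0.672, 0.74, -0.008]
contact_force: [-23.7, -2.6, 9.7]
finger_gap: 0.0407
finger_force: 12.0
```

```bash
python3 - <<'E'
from h import *
go(.5217,.3285,.297,.0963+np.pi/2)
a,_=read_camera("top")
b,_=read_camera("scene")
cv2.imwrite("pics/tip3.png",np.hstack([cv2.resize(a[190:350,40:192],(399,420)),cv2.resize(b[40:200,235:387],(399,420))]))
E
```

```text
t7.50 pos [0.4911 0.326  0.2471] yaw 1.6677 tilt 0.0190 F [-23.66  -2.61   9.67] gap 0.0407 f 12.0 q [0.38 0.25 1.6  0.   1.31 0.28]
shift [ -0.5  29.7 -50.5] roll 0.0006
```

View pics/tip3.png

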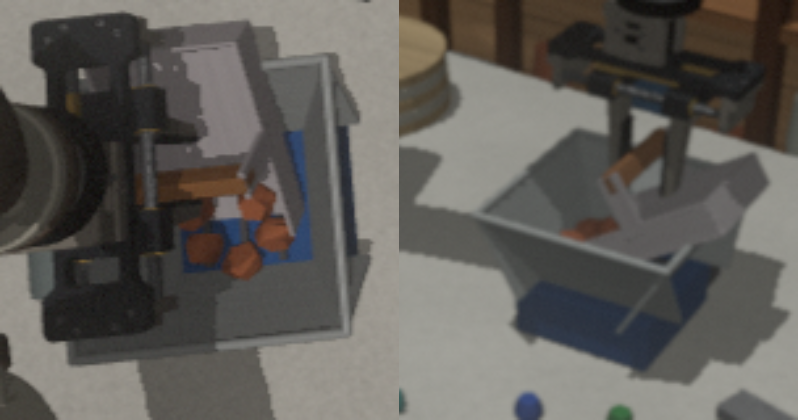

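Picture: all five shards have slid to the lip (left half, around (190–290, 195–270)), the bar lies loosely between spread fingers. I relax, open a little and locate the bar.

>>> {"api": "jog_arm", "payload": {
  "plan": [
    {"grip": 45, "x": 0, "y": -5, "z": 0, "roll": 0},
    {"grip": 50, "x": 0, "y": -8, "z": -3, "roll": 0},
    {"grip": 50, "x": 0, "y": -8, "z": -3, "roll": 0},
    {"grip": 50, "x": 0, "y": -8, "z": -3, "roll": 0}
  ],
  "force": 12
}}

```text
time: 8.0
position: [0.4897, 0.3253, 0.2525]
ee_rot: [0.0, 0.672, 0.74, 0.0]
contact_force: [-1.7, -0.8, 1.6]
finger_gap: 0.0497
finger_force: 1.4
```

```bash
python3 - <<'E'
from h import *
go(.5217,.3285,.297,.0963+np.pi/2)
a,d=read_camera("top"); c=cloud("top",d)
b,e=read_camera("scene"); cs=cloud("scene",e)
np.savez("s1.npz",a=a,d=d,b=b,e=e)
hs=cv2.cvtColor(a,cv2.COLOR_BGR2HSV); hb=cv2.cvtColor(b,cv2.COLOR_BGR2HSV)
def comp(h,cl,box,n):
    m=((h[...,0]<20)&(h[...,1]>90)&(h[...,2]>50)).astype(np.uint8); M=np.zeros_like(m); u0,u1,v0,v1=box; M[v0:v1,u0:u1]=m[v0:v1,u0:u1]
    k,l,st,ce=cv2.connectedComponentsWithStats(M)
    for j in range(1,k):
        if st[j,4]>8: p=cl[l==j]; print(n,st[j],h[l==j].mean(0).round(),np.median(p,0).round(3),p.min(0).round(3),p.max(0).round(3))
comp(hs,c,(40,200,180,350),"top"); comp(hb,cs,(230,400,40,220),"scene")
# pan floor plane: light pixels in top
cr=lambda p:((p[...,0]-.4624)*.9954+(p[...,1]-.3227)*.0963, -(p[...,0]-.4624)*.0963+(p[...,1]-.3227)*.9954)
X,Y=cr(c)
for y in (-.05,-.03,-.02):
    for x in np.arange(-.06,.2,.02):
        m=(abs(X-x)<.004)&(abs(Y-y)<.004)
        if m.any(): print((round(y,2),round(x,2),round(float(np.median(c[m][:,2])),3)),end=" ")
    print()
cv2.imwrite("pics/tip4.png",np.hstack([cv2.resize(a[190:350,40:192],(399,420)),cv2.resize(b[40:200,235:387],(399,420))]))
E
```

```text
t8.00 pos [0.4897 0.3253 0.2525] yaw 1.6665 tilt 0.0003 F [-1.73 -0.8   1.56] gap 0.0497 f 1.4 q [ 0.38  0.23  1.61 -0.    1.3   0.29]
shift [  0.1  32.2 -44.5] roll -0.0006
top [ 63 224   6  11  37] [ 18. 118.  65.] [0.536 0.343 0.284] [0.526 0.341 0.277] [0.542 0.347 0.287]
top [ 99 254  37  15 400] [ 13. 135.  83.] [0.479 0.304 0.184] [0.467 0.004 0.172] [0.511 0.34  0.881]
top [ 91 259   3  11  28] [ 12. 127.  57.] [0.474 0.349 0.185] [0.465 0.304 0.174] [0.483 0.355 0.271]
top [134 266  14  14 141] [  9. 141. 106.] [0.45  0.295 0.082] [0.437 0.004 0.065] [0.511 0.311 0.881]
top [111 269  29  28 444] [  9. 139.  79.] [0.421 0.337 0.083] [0.401 0.004 0.061] [0.511 0.356 0.881]
top [146 280  13  13 143] [  9. 135.  99.] [0.424 0.272 0.083] [0.41  0.262 0.062] [0.435 0.288 0.091]
scene [230  40  43  23 502] [ 15. 110.  82.] [-1.008  1.943 -0.565] [-1.31  -0.622 -0.651] [1.046 1.983 0.759]
scene [281  40  31  30 451] [ 14. 109.  72.] [-0.754  1.944 -0.48 ] [-0.852 -0.622 -0.655] [1.046 1.976 0.759]
scene [343  40  30  20 529] [ 14. 125.  77.] [-0.155  1.635 -0.236] [-0.382 -0.622 -0.
[... 1268 characters left out ...]
.02), 0.351) (-0.03, np.float64(0.04), 0.357) (-0.03, np.float64(0.06), 0.267) (-0.03, np.float64(0.08), 0.266) (-0.03, np.float64(0.1), 0.288) (-0.03, np.float64(0.12), 0.279) (-0.03, np.float64(0.14), 0.0) (-0.03, np.float64(0.16), 0.001) (-0.03, np.float64(0.18), -0.0) 
(-0.02, np.float64(-0.06), 0.295) (-0.02, np.float64(-0.04), 0.293) (-0.02, np.float64(-0.02), 0.287) (-0.02, np.float64(0.0), 0.349) (-0.02, np.float64(0.02), 0.294) (-0.02, np.float64(0.04), 0.295) (-0.02, np.float64(0.06), 0.297) (-0.02, np.float64(0.08), 0.287) (-0.02, np.float64(0.1), 0.272) (-0.02, np.float64(0.12), 0.295) (-0.02, np.float64(0.14), 0.0) (-0.02, np.float64(0.16), 0.001) (-0.02, np.float64(0.18), -0.0)
```

View pics/tip4.png

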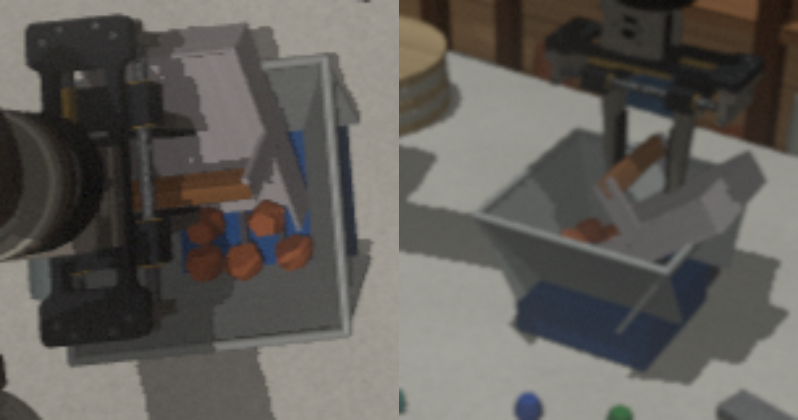

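Depth shows the shards' tops at z≈0.083, i.e. all five on the hopper floor (0.06), clear of the lip. Regrip the bar and draw the pan back up along its slope.

>>> {"api": "jog_arm", "payload": {
  "plan": [
    {"grip": 50, "x": 0, "y": -11, "z": 0, "roll": 0},
    {"grip": 50, "x": 0, "y": -11, "z": 8, "roll": 0},
    {"grip": 50, "x": 0, "y": -11, "z": 8, "roll": 0},
    {"grip": 5, "x": 0, "y": -11, "z": 8, "roll": 0},
    {"grip": 5, "x": 0, "y": -11, "z": 8, "roll": 0},
    {"grip": 5, "x": 0, "y": -11, "z": 8, "roll": 0},
    {"grip": 5, "x": 0, "y": -11, "z": 8, "roll": 0},
    {"grip": 5, "x": 0, "y": -11, "z": 8, "roll": 0}
  ],
  "force": 15
}}

```text
time: 8.9
position: [0.4771, 0.3243, 0.2438]
ee_rot: [-0.001, 0.672, 0.74, -0.002]
contact_force: [-6.7, -2.0, 5.2]
finger_gap: 0.0225
finger_force: 15.0
```

>>> {"api": "jog_arm", "payload": {
  "plan": [
    {"grip": 5, "x": 0, "y": 5, "z": -4, "roll": 0},
    {"grip": 5, "x": 0, "y": 12, "z": -9, "roll": 0},
    {"grip": 5, "x": 0, "y": 20, "z": -14, "roll": 0},
    {"grip": 5, "x": 0, "y": 30, "z": -20, "roll": 0},
    {"grip": 5, "x": 0, "y": 40, "z": -27, "roll": 0},
    {"grip": 5, "x": 0, "y": 40, "z": -27, "roll": 0}
  ],
  "force": 25
}}

```text
time: 9.5
position: [0.5174, 0.3291, 0.273]
ee_rot: [-0.001, 0.672, 0.741, -0.0]
contact_force: [-1.0, -0.5, 2.5]
finger_gap: 0.0225
finger_force: 1.1
```

```bash
cat >> h.py <<'E'
def comp(img,cl,box,n,mn=12):
    h=cv2.cvtColor(img,cv2.COLOR_BGR2HSV); m=((h[...,0]<20)&(h[...,1]>90)&(h[...,2]>50)).astype(np.uint8); M=np.zeros_like(m); u0,u1,v0,v1=box; M[v0:v1,u0:u1]=m[v0:v1,u0:u1]
    k,l,st,ce=cv2.connectedComponentsWithStats(M)
    for j in range(1,k):
        if st[j,4]>mn:
            p=cl[l==j]; p=p[p[:,2]<.5]
            if len(p): print(n,st[j],h[l==j].mean(0).round(),np.percentile(p,[10,50,90],axis=0).round(3).tolist())
E
python3 - <<'E'
from h import *
go(.5217,.3285,.297,.0963+np.pi/2)
a,d=read_camera("top"); c=cloud("top",d); comp(a,c,(60,200,180,350),"top")
X=(c[...,0]-.4624)*.9954+(c[...,1]-.3227)*.0963; Y=-(c[...,0]-.4624)*.0963+(c[...,1]-.3227)*.9954
for y in (-.06,-.055,-.05,-.045):
    print(y,[(int(x*1000),int(1000*np.median(c[m][:,2]))) for x in np.arange(-.06,.2,.02) if (m:=(abs(X-x)<.005)&(abs(Y-y)<.003)).any()])
cv2.imwrite("pics/tip5.png",a)
E
```

```text
t9.50 pos [0.5174 0.3291 0.273 ] yaw 1.6681 tilt 0.0015 F [-0.99 -0.48  2.52] gap 0.0225 f 1.1 q [0.37 0.28 1.52 0.   1.35 0.27]
shift [ -1.    4.2 -24. ] roll 0.0011
top [ 90 236  35  10 253] [ 13. 134.  97.] [[0.51, 0.28, 0.225], [0.516, 0.302, 0.227], [0.522, 0.325, 0.228]]
top [ 82 240   3   7  21] [ 12. 123.  62.] [[0.507, 0.342, 0.225], [0.512, 0.344, 0.227], [0.517, 0.346, 0.229]]
top [128 279  31  16 311] [  9. 134.  98.] [[0.412, 0.266, 0.074], [0.423, 0.296, 0.083], [0.433, 0.313, 0.088]]
top [111 283  13  14 145] [  8. 130.  72.] [[0.405, 0.336, 0.075], [0.416, 0.343, 0.082], [0.425, 0.353, 0.087]]
-0.06 [(-60, 77), (-39, 70), (-19, 76), (0, 76), (20, 528), (40, 486), (60, 474), (80, 507), (100, 142), (120, 0), (140, 0), (160, 0), (180, 0)]
-0.055 [(-60, 73), (-39, 77), (-19, 149), (0, 150), (20, 152), (40, 162), (60, 187), (80, 157), (100, 176), (120, 161), (140, 157), (160, 0), (180, 0)]
-0.05 [(-60, 75), (-39, 88), (-19, 61), (0, 61), (20, 61), (40, 100), (60, 79), (80, 147), (100, 490), (120, 162), (140, 155), (160, 0), (180, 0)]
-0.045 [(-60, 77), (-39, 87), (-19, 60), (0, 60), (20, 60), (40, 60), (60, 79), (80, 108), (100, 493), (120, 0), (140, 1), (160, 0), (180, 0)]
```

```bash
python3 - <<'E'
from h import *
b,e=read_camera("scene"); cs=cloud("scene",e); comp(b,cs,(240,380,80,200),"scene",5)
a=cv2.imread("pics/tip5.png")
big=np.hstack([cv2.resize(a[190:350,40:192],(399,420)),cv2.resize(b[40:200,235:387],(399,420))]); cv2.imwrite("pics/tip6.png",big)
E
```

```text
scene [354  80  14  13 145] [ 13. 110.  72.] [[-0.268, 1.599, -0.626], [-0.218, 1.94, -0.588], [-0.028, 1.956, -0.447]]
scene [378  81   2  16  24] [ 15. 103.  63.] [[-0.118, 1.93, -0.64], [-0.113, 1.946, -0.614], [-0.104, 1.956, -0.56]]
scene [329  85  13  15  97] [ 13. 113.  80.] [[0.515, 0.286, 0.218], [0.523, 0.309, 0.228], [0.527, 0.327, 0.23]]
scene [299 126  13   6  53] [  9. 113.  86.] [[0.413, 0.315, 0.072], [0.422, 0.338, 0.079], [0.426, 0.348, 0.087]]
scene [314 129  10   7  49] [  9. 113.  75.] [[0.451, 0.332, 0.079], [0.461, 0.336, 0.084], [0.467, 0.342, 0.087]]
```

View pics/tip6.png

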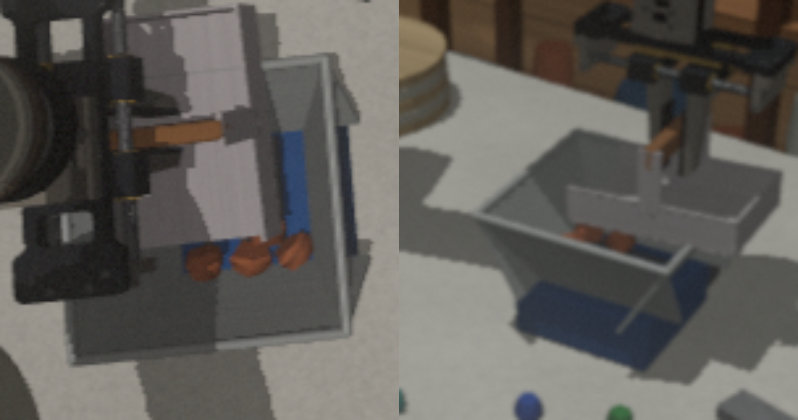

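All ten pictures used: the pan is level and empty, with the shards under it on the hopper floor (scene view also shows (0.461, 0.336, z 0.084)). Tighten the grip before lifting.

>>> {"api": "jog_arm", "payload": {
  "plan": [
    {"grip": 4, "x": 0, "y": 0, "z": 0, "roll": 0},
    {"grip": 4, "x": 0, "y": 0, "z": 0, "roll": 0},
    {"grip": 4, "x": 0, "y": 0, "z": 0, "roll": 0}
  ],
  "force": 30
}}

```text
time: 9.9
position: [0.5191, 0.3289, 0.2725]
ee_rot: [0.001, 0.672, 0.74, 0.002]
contact_force: [-2.8, 0.5, 6.2]
finger_gap: 0.0137
finger_force: 30.0
```

>>> {"api": "jog_arm", "payload": {
  "plan": [
    {"grip": 4, "x": 0, "y": 0, "z": -15, "roll": 0},
    {"grip": 4, "x": 0, "y": 0, "z": -45, "roll": 0},
    {"grip": 4, "x": 0, "y": 0, "z": -60, "roll": 0},
    {"grip": 4, "x": -30, "y": -2, "z": -60, "roll": 0},
    {"grip": 4, "x": -75, "y": -6, "z": -60, "roll": -0.01},
    {"grip": 4, "x": -120, "y": -10, "z": -60, "roll": -0.02},
    {"grip": 4, "x": -165, "y": -14, "z": -60, "roll": -0.03},
    {"grip": 4, "x": -210, "y": -17, "z": -60, "roll": -0.039},
    {"grip": 4, "x": -255, "y": -20, "z": -60, "roll": -0.039},
    {"grip": 4, "x": -290, "y": -23, "z": -60, "roll": -0.039},
    {"grip": 4, "x": -308, "y": -24, "z": -60, "roll": -0.039},
    {"grip": 4, "x": -308, "y": -24, "z": -60, "roll": -0.039}
  ],
  "force": 35
}}

```text
time: 11.1
position: [0.524, 0.017, 0.3306]
ee_rot: [0.0, 0.659, 0.752, -0.0]
contact_force: [-1.0, 0.2, -4.2]
finger_gap: 0.0136
finger_force: 35.0
```

```bash
python3 - <<'E'
from h import *
go(.5246,.0201,.150,.135+np.pi/2)
a,d=read_camera("top"); c=cloud("top",d); comp(a,c,(40,200,180,350),"top")
comp(a,c,(200,330,170,300),"pan")
b,e=read_camera("scene"); cs=cloud("scene",e)
m=(cs[...,0]>.40)&(cs[...,0]<.65)&(cs[...,1]>-.06)&(cs[...,1]<.10)&(cs[...,2]>.08)&(cs[...,2]<.30)
# lowest points of the pan by x (nearest side wall)
for x in np.arange(.43,.63,.02):
    k=m&(abs(cs[...,0]-x)<.006)&(cs[...,1]<-.015); p=cs[k]
    if len(p): print(round(x,2),p[:,2].min().round(3),np.percentile(p[:,2],[5,95]).round(3),len(p))
E
```

```text
t11.10 pos [0.524  0.017  0.3306] yaw 1.7019 tilt 0.0009 F [-1.04  0.23 -4.16] gap 0.0136 f 35.0 q [-0.2   0.01  1.7  -0.    1.43 -0.33]
shift [  3.2   1.1 180.6] roll -0.0039
top [113 255  15  13 130] [  8. 134. 109.] [[0.466, 0.333, 0.073], [0.475, 0.339, 0.082], [0.483, 0.348, 0.086]]
top [128 272  31  23 417] [  9. 139. 107.] [[0.413, 0.267, 0.075], [0.427, 0.294, 0.084], [0.445, 0.311, 0.089]]
top [111 283  14  14 147] [  9. 136. 109.] [[0.405, 0.336, 0.074], [0.416, 0.343, 0.081], [0.425, 0.353, 0.087]]
0.45 0.198 [0.201 0.233] 59
0.47 0.199 [0.201 0.233] 76
0.49 0.2 [0.201 0.233] 77
0.51 0.198 [0.201 0.233] 82
0.53 0.198 [0.206 0.288] 267
0.55 0.198 [0.201 0.234] 85
0.57 0.198 [0.2   0.234] 86
0.59 0.199 [0.201 0.233] 88
0.61 0.199 [0.201 0.234] 110
```

All five shards are in the hopper (130 + 147 + 3×139 px), and the pan is level with its underside 0.132 m below the TCP. Set it down.

>>> {"api": "jog_arm", "payload": {
  "plan": [
    {"grip": 4, "x": 0, "y": 0, "z": 45, "roll": 0},
    {"grip": 4, "x": 0, "y": 0, "z": 90, "roll": 0},
    {"grip": 4, "x": 0, "y": 0, "z": 135, "roll": 0},
    {"grip": 4, "x": 0, "y": 0, "z": 170, "roll": 0},
    {"grip": 4, "x": 0, "y": 0, "z": 188, "roll": 0},
    {"grip": 4, "x": 0, "y": 0, "z": 194, "roll": 0},
    {"grip": 4, "x": 0, "y": 0, "z": 197, "roll": 0},
    {"grip": 4, "x": 0, "y": 0, "z": 198, "roll": 0},
    {"grip": 4, "x": 0, "y": 0, "z": 198, "roll": 0}
  ],
  "force": 20
}}

```text
time: 12.1
position: [0.525, 0.0195, 0.1342]
ee_rot: [0.001, 0.658, 0.753, 0.001]
contact_force: [-0.4, -0.9, -4.3]
finger_gap: 0.0141
finger_force: 20.0
```

>>> {"api": "jog_arm", "payload": {
  "plan": [
    {"grip": 4, "x": 0, "y": 0, "z": 1, "roll": 0},
    {"grip": 4, "x": 0, "y": 0, "z": 2, "roll": 0},
    {"grip": 4, "x": 0, "y": 0, "z": 3, "roll": 0},
    {"grip": 4, "x": 0, "y": 0, "z": 3, "roll": 0}
  ]
}}

```text
time: 12.5
position: [0.5248, 0.0196, 0.1321]
ee_rot: [0.0, 0.658, 0.753, 0.0]
contact_force: [-5.9, 2.3, 10.3]
finger_gap: 0.0142
finger_force: 20.0
```

>>> {"api": "jog_arm", "payload": {
  "plan": [
    {"grip": 15, "x": 0, "y": 0, "z": -1, "roll": 0},
    {"grip": 40, "x": 0, "y": 0, "z": -2, "roll": 0},
    {"grip": 45, "x": 0, "y": 0, "z": -2, "roll": 0},
    {"grip": 45, "x": 0, "y": 0, "z": -2, "roll": 0},
    {"grip": 45, "x": 0, "y": 0, "z": -20, "roll": 0},
    {"grip": 45, "x": 0, "y": 0, "z": -60, "roll": 0},
    {"grip": 45, "x": 0, "y": 0, "z": -100, "roll": 0},
    {"grip": 45, "x": 0, "y": 0, "z": -100, "roll": 0}
  ]
}}

```text
time: 13.3
position: [0.5272, 0.0189, 0.236]
ee_rot: [0.005, 0.658, 0.753, 0.003]
contact_force: [1.0, 0.3, -0.1]
finger_gap: 0.0447
finger_force: 0.0
```

```bash
cat > k.py <<'E'
from h import *
K,o,M=cam("top"); px=dict(round=(422.1,193.2),cross=(432.4,212.9),bar=(442.9,233.9),square=(453.7,253.9))
def hit(u,v,z): r=M@np.array([(u-K[0,2])/K[0,0],(v-K[1,2])/K[1,1],1]); return o+r*(z-o[2])/r[2]
P={k:hit(*p,.0985) for k,p in px.items()}
d=P["round"]-P["square"]; row=d/np.linalg.norm(d); psi=np.arctan2(row[1],row[0])
e=np.array([row[1],-row[0],0]); n=-np.sin(.4)*e+np.cos(.4)*np.array([0,0,1])
def tcp(k,h,off=-.012): # tip edge h m along axis above nominal cap top (14.5 mm)
    return P[k]+off*e+n*h+np.array([0,0,.088])
E
python3 - <<'E'
from k import *
print({k:v.round(4).tolist() for k,v in P.items()},"psi",psi,"e",e,"n",n)
print([np.linalg.norm(P[a]-P[b]).round(4) for a,b in(("round","cross"),("cross","bar"),("bar","square"))])
t=tcp("round",.03); print(t); go(*t,psi)
a,d=read_camera("top"); c=cloud("top",d)
v,u=np.mgrid[:420,:560]; z=c[...,2]
m=(u>235)&(u<310)&(v>190)&(v<285)&(z>.03)&(z<.04); print(cv2.minAreaRect((c[m][:,:2]*1000).astype(np.float32)),np.median(z[m]))
# tool-tip offsets later
E
```

```text
{'round': [0.6103, -0.2863, 0.0985], 'cross': [0.5697, -0.3057, 0.0985], 'bar': [0.5267, -0.3251, 0.0985], 'square': [0.4862, -0.3451, 0.0985]} psi 0.4424331407052879 e [ 0.42813959 -0.90371262  0.        ] n [-0.16672541  0.35192227  0.92106099]
[np.float64(0.0451), np.float64(0.0471), np.float64(0.0451)]
[ 0.60020733 -0.26491932  0.21413183]
t13.30 pos [0.5272 0.0189 0.236 ] yaw 1.7058 tilt 0.0115 F [ 0.98  0.34 -0.07] gap 0.0447 f 0.0 q [-0.19  0.09  1.81  0.    1.23 -0.33]
shift [-291.    33.9   23.3] roll 1.2634
((528.3930053710938, 26.70750617980957), (14.6798095703125, 200.4496612548828), 65.61003112792969) 0.03599060323355674
```

>>> {"api": "jog_arm", "payload": {
  "plan": [
    {"grip": 0, "x": -291, "y": 34, "z": 0, "roll": 1.263},
    {"grip": 0, "x": -291, "y": 34, "z": 0, "roll": 1.263},
    {"grip": 0, "x": -291, "y": 34, "z": 0, "roll": 1.263},
    {"grip": 0, "x": -291, "y": 34, "z": 0, "roll": 1.263},
    {"grip": 0, "x": -291, "y": 34, "z": 0, "roll": 1.263},
    {"grip": 0, "x": -291, "y": 34, "z": 0, "roll": 1.263},
    {"grip": 0, "x": -291, "y": 34, "z": 0, "roll": 1.263},
    {"grip": 0, "x": -291, "y": 34, "z": 0, "roll": 1.263},
    {"grip": 0, "x": -291, "y": 34, "z": 0, "roll": 1.263},
    {"grip": 0, "x": -291, "y": 34, "z": 0, "roll": 1.263},
    {"grip": 0, "x": -291, "y": 34, "z": 0, "roll": 1.263},
    {"grip": 0, "x": -291, "y": 34, "z": 0, "roll": 1.263}
  ],
  "force": 20
}}

```text
time: 14.55
position: [0.5966, -0.2641, 0.229]
ee_rot: [-0.0, 0.975, 0.22, -0.0]
contact_force: [-0.1, 0.1, -0.3]
finger_gap: 0.0004
finger_force: 0.0
```

```bash
python3 - <<'E'
from k import *
go(*tcp("round",.008),psi)
a,d=read_camera("top"); c=cloud("top",d)
z=c[...,2]
m=(c[...,0]>.41)&(c[...,0]<.63)&(c[...,1]>-.06)&(c[...,1]<.1)
for lo,hi in((.03,.04),(.083,.1)):
    k=m&(z>lo)&(z<hi); print(cv2.minAreaRect((c[k][:,:2]*1000).astype(np.float32)),np.median(z[k]),k.sum())
comp(a,c,(40,200,180,350),"top")
E
```

```text
t14.55 pos [ 0.5966 -0.2641  0.229 ] yaw 0.4441 tilt 0.0012 F [-0.07  0.06 -0.27] gap 0.0004 f 0.0 q [-0.6   0.41  1.43 -0.    1.29  0.53]
shift [ 2.9 10.9 35.2] roll 0.0016
((525.6744995117188, 20.471874237060547), (169.6934814453125, 110.22845458984375), 7.8238139152526855) 0.035392439120833674 284
((525.0360107421875, 20.155879974365234), (21.46303939819336, 110.56808471679688), 8.333263397216797) 0.08924287490733385 377
top [113 255  15  13 130] [  8. 132. 113.] [[0.466, 0.333, 0.072], [0.475, 0.339, 0.083], [0.483, 0.348, 0.085]]
top [128 272  31  23 409] [  9. 136. 111.] [[0.413, 0.267, 0.075], [0.427, 0.293, 0.084], [0.444, 0.311, 0.089]]
top [111 283  13  14 145] [  9. 136. 113.] [[0.405, 0.336, 0.074], [0.416, 0.343, 0.082], [0.425, 0.353, 0.088]]
```

Pan stands upright (rim height 0.035, level) and all shards are in the hopper. Approach the round key.

>>> {"api": "jog_arm", "payload": {
  "plan": [
    {"grip": 0, "x": 3, "y": 11, "z": 10, "roll": 0},
    {"grip": 0, "x": 3, "y": 11, "z": 25, "roll": 0},
    {"grip": 0, "x": 3, "y": 11, "z": 35, "roll": 0},
    {"grip": 0, "x": 3, "y": 11, "z": 35, "roll": 0},
    {"grip": 0, "x": 3, "y": 11, "z": 35, "roll": 0}
  ]
}}

```text
time: 15.1
position: [0.6039, -0.2726, 0.1943]
ee_rot: [-0.0, 0.976, 0.22, -0.0]
contact_force: [-0.2, -0.8, 1.0]
finger_gap: 0.0005
finger_force: 0.0
```

```bash
python3 -c "
from k import *
go(*tcp('round',.004),psi); s=get_state(); print(s['contact_force']@n)"
```

```text
t15.10 pos [ 0.6039 -0.2726  0.1943] yaw 0.4431 tilt 0.0012 F [-0.18 -0.81  0.99] gap 0.0005 f 0.0 q [-0.61  0.47  1.43  0.    1.24  0.52]
shift [-0.1  1.6  4.1] roll 0.0007
0.6597816899872907
```

Advance along the key axis (y 0.39, z 0.92 per mm), in short probes.

>>> {"api": "jog_arm", "payload": {
  "plan": [
    {"grip": 0, "x": 0, "y": 1.6, "z": 3.7, "roll": 0},
    {"grip": 0, "x": 0, "y": 1.6, "z": 3.7, "roll": 0}
  ]
}}

```text
time: 15.3
position: [0.605, -0.2745, 0.1912]
ee_rot: [0.0, 0.976, 0.22, 0.0]
contact_force: [0.1, -0.3, -0.6]
finger_gap: 0.0005
finger_force: 0.0
```

>>> {"api": "jog_arm", "payload": {
  "plan": [
    {"grip": 0, "x": 0, "y": 0.8, "z": 1.8, "roll": 0},
    {"grip": 0, "x": 0, "y": 0.8, "z": 1.8, "roll": 0}
  ]
}}

```text
time: 15.5
position: [0.6053, -0.2752, 0.1893]
ee_rot: [0.0, 0.976, 0.22, 0.0]
contact_force: [-0.0, 0.4, 1.0]
finger_gap: 0.0005
finger_force: 0.0
```

>>> {"api": "jog_arm", "payload": {
  "plan": [
    {"grip": 0, "x": 0, "y": 0.8, "z": 1.8, "roll": 0},
    {"grip": 0, "x": 0, "y": 0.8, "z": 1.8, "roll": 0}
  ]
}}

```text
time: 15.7
position: [0.6057, -0.276, 0.1876]
ee_rot: [0.0, 0.976, 0.22, 0.0]
contact_force: [-0.3, -0.6, 1.3]
finger_gap: 0.0003
finger_force: 0.2
```

>>> {"api": "jog_arm", "payload": {
  "plan": [
    {"grip": 0, "x": 0, "y": 0.8, "z": 1.8, "roll": 0},
    {"grip": 0, "x": 0, "y": 0.8, "z": 1.8, "roll": 0}
  ]
}}

```text
time: 15.9
position: [0.6061, -0.2767, 0.1858]
ee_rot: [0.0, 0.976, 0.22, 0.0]
contact_force: [-0.5, 1.1, 2.3]
finger_gap: 0.0003
finger_force: 1.0
```

>>> {"api": "jog_arm", "payload": {
  "plan": [
    {"grip": 0, "x": 0, "y": 0.8, "z": 1.8, "roll": 0},
    {"grip": 0, "x": 0, "y": 1.2, "z": 2.8, "roll": 0},
    {"grip": 0, "x": 0, "y": 1.2, "z": 2.8, "roll": 0}
  ]
}}

```text
time: 16.2
position: [0.6066, -0.2777, 0.1831]
ee_rot: [0.0, 0.976, 0.22, 0.0]
contact_force: [-0.3, 0.6, 3.9]
finger_gap: 0.0002
finger_force: 1.7
```

>>> {"api": "jog_arm", "payload": {
  "plan": [
    {"grip": 0, "x": 0, "y": 0.6, "z": 1.4, "roll": 0},
    {"grip": 0, "x": 0, "y": 0.6, "z": 1.4, "roll": 0}
  ]
}}

```text
time: 16.4
position: [0.6068, -0.2783, 0.1816]
ee_rot: [0.0, 0.976, 0.22, 0.0]
contact_force: [-0.3, 0.3, 3.3]
finger_gap: 0.0002
finger_force: 2.0
```

>>> {"api": "jog_arm", "payload": {
  "plan": [
    {"grip": 0, "x": 0, "y": 0.4, "z": 0.9, "roll": 0},
    {"grip": 0, "x": 0, "y": 0.4, "z": 0.9, "roll": 0}
  ]
}}

```text
time: 16.6
position: [0.607, -0.2786, 0.1807]
ee_rot: [0.0, 0.976, 0.22, 0.0]
contact_force: [-0.8, 0.9, 3.4]
finger_gap: 0.0004
finger_force: 2.2
```

>>> {"api": "jog_arm", "payload": {
  "plan": [
    {"grip": 0, "x": 0, "y": 0.4, "z": 0.9, "roll": 0},
    {"grip": 0, "x": 0, "y": 0.4, "z": 0.9, "roll": 0}
  ]
}}

```text
time: 16.8
position: [0.6072, -0.279, 0.18]
ee_rot: [-0.0, 0.976, 0.22, 0.0]
contact_force: [-1.1, 2.5, 4.9]
finger_gap: 0.0005
finger_force: 2.6
```

>>> {"api": "jog_arm", "payload": {
  "plan": [
    {"grip": 0, "x": 0, "y": 0.3, "z": 0.7, "roll": 0},
    {"grip": 0, "x": 0, "y": 0.3, "z": 0.7, "roll": 0}
  ]
}}

```text
time: 17.0
position: [0.6072, -0.279, 0.1798]
ee_rot: [-0.0, 0.976, 0.22, -0.0]
contact_force: [-2.5, 2.2, 9.0]
finger_gap: 0.0003
finger_force: 4.5
```

Stop felt (axial force jumped to about 9 N). Hold, then let up.

>>> {"api": "jog_arm", "payload": {
  "plan": [
    {"grip": 0, "x": 0, "y": 0, "z": 0, "roll": 0},
    {"grip": 0, "x": 0, "y": 0, "z": 0, "roll": 0},
    {"grip": 0, "x": 0, "y": 0, "z": 0, "roll": 0},
    {"grip": 0, "x": 0, "y": 0, "z": 0, "roll": 0},
    {"grip": 0, "x": 0, "y": -2, "z": -4.5, "roll": 0},
    {"grip": 0, "x": 0, "y": -4, "z": -9, "roll": 0},
    {"grip": 0, "x": 0, "y": -8, "z": -20, "roll": 0},
    {"grip": 0, "x": 0, "y": -8, "z": -40, "roll": 0},
    {"grip": 0, "x": 0, "y": -8, "z": -40, "roll": 0},
    {"grip": 0, "x": 0, "y": -8, "z": -40, "roll": 0}
  ]
}}

```text
time: 18.0
position: [0.6038, -0.272, 0.2191]
ee_rot: [0.0, 0.976, 0.22, 0.0]
contact_force: [-0.4, 0.2, -0.6]
finger_gap: 0.0006
finger_force: 0.0
```

```bash
python3 -c "
from k import *
go(*tcp('bar',.006),psi)"
```

```text
t18.00 pos [ 0.6038 -0.272   0.2191] yaw 0.4428 tilt 0.0006 F [-0.39  0.18 -0.57] gap 0.0006 f 0.0 q [-0.61  0.45  1.41 -0.    1.28  0.52]
shift [-92.4   0.7  27.1] roll 0.0004
```

>>> {"api": "jog_arm", "payload": {
  "plan": [
    {"grip": 0, "x": -46, "y": 1, "z": 0, "roll": 0},
    {"grip": 0, "x": -92, "y": 1, "z": 0, "roll": 0},
    {"grip": 0, "x": -92, "y": 1, "z": 0, "roll": 0},
    {"grip": 0, "x": -92, "y": 1, "z": 0, "roll": 0},
    {"grip": 0, "x": -92, "y": 1, "z": 15, "roll": 0},
    {"grip": 0, "x": -92, "y": 1, "z": 27, "roll": 0},
    {"grip": 0, "x": -92, "y": 1, "z": 27, "roll": 0},
    {"grip": 0, "x": -92, "y": 1, "z": 27, "roll": 0}
  ]
}}

```text
time: 18.8
position: [0.5212, -0.3116, 0.1909]
ee_rot: [-0.001, 0.975, 0.22, -0.001]
contact_force: [-1.4, -0.0, 0.3]
finger_gap: 0.0007
finger_force: 0.0
```

>>> {"api": "jog_arm", "payload": {
  "plan": [
    {"grip": 0, "x": 0, "y": 1.2, "z": 2.8, "roll": 0},
    {"grip": 0, "x": 0, "y": 1.2, "z": 2.8, "roll": 0}
  ]
}}

```text
time: 19.0
position: [0.5219, -0.3135, 0.1893]
ee_rot: [0.0, 0.976, 0.22, 0.0]
contact_force: [0.1, -1.2, -0.4]
finger_gap: 0.0007
finger_force: 0.0
```

>>> {"api": "jog_arm", "payload": {
  "plan": [
    {"grip": 0, "x": 0, "y": 0.8, "z": 1.8, "roll": 0},
    {"grip": 0, "x": 0, "y": 0.8, "z": 1.8, "roll": 0}
  ]
}}

```text
time: 19.2
position: [0.522, -0.3142, 0.1874]
ee_rot: [0.0, 0.976, 0.22, 0.0]
contact_force: [-0.1, -0.3, 0.1]
finger_gap: 0.0001
finger_force: 0.0
```

>>> {"api": "jog_arm", "payload": {
  "plan": [
    {"grip": 0, "x": 0, "y": 0.8, "z": 1.8, "roll": 0},
    {"grip": 0, "x": 0, "y": 0.8, "z": 1.8, "roll": 0}
  ]
}}

```text
time: 19.4
position: [0.5224, -0.3149, 0.1858]
ee_rot: [0.0, 0.976, 0.22, 0.0]
contact_force: [-1.0, 0.7, 2.1]
finger_gap: 0.0006
finger_force: 1.0
```

>>> {"api": "jog_arm", "payload": {
  "plan": [
    {"grip": 0, "x": 0, "y": 0.8, "z": 1.8, "roll": 0},
    {"grip": 0, "x": 0, "y": 0.8, "z": 1.8, "roll": 0}
  ]
}}

```text
time: 19.6
position: [0.5227, -0.3157, 0.1839]
ee_rot: [0.0, 0.976, 0.22, 0.0]
contact_force: [-0.5, 0.4, 2.3]
finger_gap: 0.0007
finger_force: 1.4
```

>>> {"api": "jog_arm", "payload": {
  "plan": [
    {"grip": 0, "x": 0, "y": 0.8, "z": 1.8, "roll": 0},
    {"grip": 0, "x": 0, "y": 1.4, "z": 3.2, "roll": 0},
    {"grip": 0, "x": 0, "y": 1.4, "z": 3.2, "roll": 0}
  ]
}}

```text
time: 19.9
position: [0.5233, -0.3169, 0.1807]
ee_rot: [0.0, 0.976, 0.22, 0.0]
contact_force: [-1.1, 1.4, 3.5]
finger_gap: 0.0001
finger_force: 2.1
```

>>> {"api": "jog_arm", "payload": {
  "plan": [
    {"grip": 0, "x": 0, "y": 0.4, "z": 0.9, "roll": 0},
    {"grip": 0, "x": 0, "y": 0.4, "z": 0.9, "roll": 0}
  ]
}}

```text
time: 20.1
position: [0.5235, -0.3172, 0.1798]
ee_rot: [0.0, 0.976, 0.22, 0.0]
contact_force: [-1.5, 1.7, 4.7]
finger_gap: 0.0006
finger_force: 2.3
```

>>> {"api": "jog_arm", "payload": {
  "plan": [
    {"grip": 0, "x": 0, "y": 0.4, "z": 0.9, "roll": 0},
    {"grip": 0, "x": 0, "y": 0.4, "z": 0.9, "roll": 0}
  ]
}}

```text
time: 20.3
position: [0.5236, -0.3174, 0.1794]
ee_rot: [-0.0, 0.976, 0.22, -0.0]
contact_force: [-2.5, 2.9, 6.5]
finger_gap: 0.0006
finger_force: 4.0
```

Home on the stop. Hold and let up.

>>> {"api": "jog_arm", "payload": {
  "plan": [
    {"grip": 0, "x": 0, "y": 0, "z": 0.2, "roll": 0},
    {"grip": 0, "x": 0, "y": 0, "z": 0.2, "roll": 0},
    {"grip": 0, "x": 0, "y": 0, "z": 0.2, "roll": 0},
    {"grip": 0, "x": 0, "y": 0, "z": 0.2, "roll": 0},
    {"grip": 0, "x": 0, "y": 0, "z": 0.2, "roll": 0},
    {"grip": 0, "x": 0, "y": -2, "z": -4.5, "roll": 0},
    {"grip": 0, "x": 0, "y": -4, "z": -9, "roll": 0},
    {"grip": 0, "x": 0, "y": -8, "z": -20, "roll": 0},
    {"grip": 0, "x": 0, "y": -8, "z": -40, "roll": 0},
    {"grip": 0, "x": 0, "y": -8, "z": -40, "roll": 0},
    {"grip": 0, "x": 0, "y": -8, "z": -40, "roll": 0}
  ]
}}

```text
time: 21.4
position: [0.5202, -0.3104, 0.219]
ee_rot: [0.0, 0.976, 0.22, 0.0]
contact_force: [0.2, 0.5, 0.6]
finger_gap: 0.0002
finger_force: 0.0
```

```bash
python3 -c "
from k import *
go(*tcp('square',.006),psi)"
```

```text
t21.40 pos [ 0.5202 -0.3104  0.219 ] yaw 0.4428 tilt 0.0010 F [0.23 0.49 0.56] gap 0.0002 f 0.0 q [-0.74  0.31  1.59 -0.    1.24  0.39]
shift [-45.6   2.5  27. ] roll 0.0004
```

>>> {"api": "jog_arm", "payload": {
  "plan": [
    {"grip": 0, "x": -45, "y": 2, "z": 0, "roll": 0},
    {"grip": 0, "x": -45, "y": 2, "z": 0, "roll": 0},
    {"grip": 0, "x": -45, "y": 2, "z": 0, "roll": 0},
    {"grip": 0, "x": -45, "y": 2, "z": 15, "roll": 0},
    {"grip": 0, "x": -45, "y": 2, "z": 27, "roll": 0},
    {"grip": 0, "x": -45, "y": 2, "z": 27, "roll": 0},
    {"grip": 0, "x": -45, "y": 2, "z": 27, "roll": 0}
  ]
}}

```text
time: 22.1
position: [0.4803, -0.3307, 0.1907]
ee_rot: [-0.001, 0.976, 0.22, -0.0]
contact_force: [-0.7, 0.7, 0.7]
finger_gap: 0.0004
finger_force: 0.0
```

>>> {"api": "jog_arm", "payload": {
  "plan": [
    {"grip": 0, "x": 0, "y": 1.2, "z": 2.8, "roll": 0},
    {"grip": 0, "x": 0, "y": 1.2, "z": 2.8, "roll": 0}
  ]
}}

```text
time: 22.3
position: [0.4811, -0.3326, 0.1891]
ee_rot: [0.0, 0.976, 0.22, 0.0]
contact_force: [1.2, 0.7, 0.0]
finger_gap: 0.0007
finger_force: 0.0
```

>>> {"api": "jog_arm", "payload": {
  "plan": [
    {"grip": 0, "x": 0, "y": 0.8, "z": 1.8, "roll": 0},
    {"grip": 0, "x": 0, "y": 0.8, "z": 1.8, "roll": 0}
  ]
}}

```text
time: 22.5
position: [0.4812, -0.3333, 0.1872]
ee_rot: [0.0, 0.976, 0.22, 0.0]
contact_force: [-0.7, -0.2, -0.2]
finger_gap: 0.0008
finger_force: 0.0
```

>>> {"api": "jog_arm", "payload": {
  "plan": [
    {"grip": 0, "x": 0, "y": 0.8, "z": 1.8, "roll": 0},
    {"grip": 0, "x": 0, "y": 0.8, "z": 1.8, "roll": 0}
  ]
}}

```text
time: 22.7
position: [0.4815, -0.334, 0.1853]
ee_rot: [-0.0, 0.976, 0.22, -0.0]
contact_force: [0.7, 0.6, 0.3]
finger_gap: 0.0003
finger_force: 0.0
```

>>> {"api": "jog_arm", "payload": {
  "plan": [
    {"grip": 0, "x": 0, "y": 0.8, "z": 1.8, "roll": 0},
    {"grip": 0, "x": 0, "y": 0.8, "z": 1.8, "roll": 0}
  ]
}}

```text
time: 22.9
position: [0.482, -0.3347, 0.1837]
ee_rot: [0.0, 0.976, 0.22, 0.0]
contact_force: [0.6, -0.2, 0.5]
finger_gap: 0.0006
finger_force: 0.8
```

>>> {"api": "jog_arm", "payload": {
  "plan": [
    {"grip": 0, "x": 0, "y": 0.8, "z": 1.8, "roll": 0},
    {"grip": 0, "x": 0, "y": 1.6, "z": 3.7, "roll": 0},
    {"grip": 0, "x": 0, "y": 2.2, "z": 5.2, "roll": 0},
    {"grip": 0, "x": 0, "y": 2.2, "z": 5.2, "roll": 0}
  ]
}}

```text
time: 23.3
position: [0.4829, -0.3367, 0.1785]
ee_rot: [0.0, 0.976, 0.22, 0.0]
contact_force: [-1.1, 1.6, 3.9]
finger_gap: 0.0003
finger_force: 2.0
```

>>> {"api": "jog_arm", "payload": {
  "plan": [
    {"grip": 0, "x": 0, "y": 0.4, "z": 0.9, "roll": 0},
    {"grip": 0, "x": 0, "y": 0.4, "z": 0.9, "roll": 0}
  ]
}}

```text
time: 23.5
position: [0.4831, -0.3371, 0.1776]
ee_rot: [0.0, 0.976, 0.22, 0.0]
contact_force: [-0.7, 1.0, 3.6]
finger_gap: 0.0002
finger_force: 2.2
```

>>> {"api": "jog_arm", "payload": {
  "plan": [
    {"grip": 0, "x": 0, "y": 0.4, "z": 0.9, "roll": 0},
    {"grip": 0, "x": 0, "y": 0.4, "z": 0.9, "roll": 0}
  ]
}}

```text
time: 23.7
position: [0.4832, -0.3374, 0.1767]
ee_rot: [0.0, 0.976, 0.22, 0.0]
contact_force: [-0.5, 1.3, 5.1]
finger_gap: 0.0007
finger_force: 2.4
```

>>> {"api": "jog_arm", "payload": {
  "plan": [
    {"grip": 0, "x": 0, "y": 0.4, "z": 0.9, "roll": 0},
    {"grip": 0, "x": 0, "y": 0.4, "z": 0.9, "roll": 0}
  ]
}}

```text
time: 23.9
position: [0.4834, -0.3376, 0.1765]
ee_rot: [-0.0, 0.976, 0.22, -0.0]
contact_force: [-2.4, 4.9, 9.0]
finger_gap: 0.0001
finger_force: 5.2
```

>>> {"api": "jog_arm", "payload": {
  "plan": [
    {"grip": 0, "x": 0, "y": 0, "z": 0.2, "roll": 0},
    {"grip": 0, "x": 0, "y": 0, "z": 0.2, "roll": 0},
    {"grip": 0, "x": 0, "y": 0, "z": 0.2, "roll": 0},
    {"grip": 0, "x": 0, "y": 0, "z": 0.2, "roll": 0}
  ]
}}

```text
time: 24.3
position: [0.4834, -0.3375, 0.1765]
ee_rot: [-0.0, 0.976, 0.22, -0.0]
contact_force: [-3.3, 4.1, 10.9]
finger_gap: 0.0007
finger_force: 5.7
```

Square key home and held. Let up and withdraw.

>>> {"api": "jog_arm", "payload": {
  "plan": [
    {"grip": 0, "x": 0, "y": 0, "z": 0, "roll": 0},
    {"grip": 0, "x": 0, "y": -2, "z": -4.5, "roll": 0},
    {"grip": 0, "x": 0, "y": -4, "z": -9, "roll": 0},
    {"grip": 0, "x": 0, "y": -8, "z": -25, "roll": 0},
    {"grip": 0, "x": 0, "y": -8, "z": -60, "roll": 0},
    {"grip": 0, "x": 0, "y": -8, "z": -100, "roll": 0},
    {"grip": 0, "x": 0, "y": -8, "z": -100, "roll": 0},
    {"grip": 0, "x": 0, "y": -8, "z": -100, "roll": 0},
    {"grip": 0, "x": 0, "y": -8, "z": -100, "roll": 0}
  ]
}}

```text
time: 25.2
position: [0.4793, -0.3299, 0.2742]
ee_rot: [-0.001, 0.976, 0.22, -0.001]
contact_force: [0.9, 0.3, 0.3]
finger_gap: 0.0004
finger_force: 0.0
```

```bash
python3 - <<'E'
from h import *
a,d=read_camera("top"); c=cloud("top",d); comp(a,c,(40,200,180,350),"top")
s=get_state(); print(s["contact_force"],s["position"],s["time"]); print(hand_in())
E
```

```text
top [114 256  14  12 127] [  8. 134. 109.] [[0.466, 0.333, 0.072], [0.475, 0.339, 0.083], [0.483, 0.348, 0.086]]
top [128 272  31  23 411] [  9. 136. 107.] [[0.413, 0.268, 0.076], [0.427, 0.294, 0.084], [0.445, 0.311, 0.089]]
top [111 284  14  13 146] [  9. 137. 109.] [[0.405, 0.336, 0.074], [0.416, 0.343, 0.082], [0.425, 0.353, 0.087]]
[0.12819317 0.31316377 0.07467704] [ 0.4792308  -0.32980074  0.27377115] 25.25
the job is handed in; nothing more can be done
None
```

I handed the job in at 25 s: all five shards are in the hopper, the empty pan is upright on the bench, and the round, bar and square keys were each pressed home in that order and let up; the hand-in returned no verdict.

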